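# Stroke the vent flaps of the curing box shut

## Robot

A 7-joint arm with a two-finger parallel gripper is mounted at the origin on the work surface. World frame = base frame: x ahead of the robot, y to its left, z up, the work surface at z = 0. Lengths are in m, angles in rad, forces in N, time in s.
With the tool pointing down it reaches from about 0.35 to 0.9 m from the base axis. Payload 8.1 kg.
Tool frame: the origin (TCP) lies between the finger pads, 19 mm behind the fingertips; this is the grasp point; z points along the fingers, y is the line along which they close (so a half turn about z gives the same grasp; the last joint's range is limited). The gripper opens to 92 mm and grips with 3 to 60 N. Pads are 19 mm wide; open, the fingers measure 130 mm over their backs; the gripper's body (75 mm by 190 mm) begins 47 mm behind the grasp point.
Start: joints at [1.119, 0.434, 0.025, 1.573, -0.012, 1.134, -0.075], TCP at [0.214, -0.587, 0.246] pointing down, gripper open.
Joint ranges: [-2.62, 2.62], [-0.44, 2.09], [-1.27, 1.32], [0.08, 2.57], [-1.32, 4.46], [0.12, 2], [-2.74, 2.74]. Speed limits (rad/s): [2.22, 2.22, 3.01, 3.01, 3.14, 3.14, 3.14].

## Interface

Orientations are given as a rotation vector (axis times angle).
In Python, from cell import arm, vision, job, cut_out gives the robot as it stands. The module is installed in compiled form; this text tells all that it offers.
- The arm moves only by the tool play_rows, never from a script. Its argument "increments" is text: rows parted by semicolons, each of 5 numbers parted by spaces: the shift along the tool's x, y, z in cm, then the turn about the tool's z in degrees, then the opening, from -1 (shut) to 1 (fully open), so that 0 is half open. A call has 1 to 5 rows; each row shifts and turns the commanded pose from where the row before left it, along the tool's axes as they then stand; what a row does not reach is not made up. A row lasts 1/12 s, in which the tool goes at most 41.7 mm and 7.16 degrees, less where a joint would pass 70% of its speed; a pose out of reach is approached as far as the arm can. A call is refused whole if a number of a shift passes 4.17 or a number of a turn 7.16, either way. A call with a gripper value outside its range is refused whole. The fingers move at their own pace and stop on an object; "grip_force" is the grip in N (left out, the last holds). Time passes only in rows, so rows that do not move let the fingers close. It gives the time, the measured TCP pose, the force, the opening and the grip force at its end, in the units of the state.
- arm.observe(): the state, without advancing time (a new reading comes with each control period).
- vision.get_image(name): name is "scene" or "top" or "wrist"; returns a dict with "frame" (384x512x3 uint8, red, green, blue), "z_map" (384x512 float32, m along the optical axis (not along the pixel's ray), 0 where there is no reading), "mtx" (3x3 intrinsics, pixels), "distortion" ([k1, k2, p1, p2, k3] as OpenCV has them; the pictures are not rectified), "cam_to_world" (4x4, takes a point from camera to world coordinates). Camera axes: x right, y up, looking along -z (the intrinsics and any distortion apply to the point x, -y, -z); pixel columns grow to the right and rows downward; lengths in m; the calibration is good to about 2 mm. A picture is of the moment at which its call begins.
- job.sign_off(): hands the job in; it is judged then, once.
Trained networks look in a picture, given as the dict that the camera call returned (one of the last four; its "shot" number tells which), for a name from the list of things; names that differ only in an ending like _2 or _b are one class to them, and where a whole thing is asked for, a point or a joint stands for the part that bears it (a point fixed in the world has none). Each returns a list of dicts, best first, with "confidence" (0 to 1); they miss things now and then, are a little off and sometimes report something else, mostly with a low value. They report only what shows in the picture. A call takes as long as a camera call.
- cut_out(query, picture): "mask" (384x512 bool, what is visible of it) and "point" ([row, column] in pixels, amid what is visible of it).
The state is a dict: "clock": time; "joints": joint angles; "dq": joint speeds; "joint_efforts": joint torques, N m; "position": TCP position; "ee_rot": TCP orientation; "force": force on the tool from outside, world axes, zero at the start; "ft_torque": the same for the moment, N m; "width": opening from 0.0 (shut) to 1.0 (fully open); "gripper_force": force on a finger pad.
Only numpy, scipy, OpenCV 4.12 (cv2) and the standard library are available. Lean on these libraries where they do the work, as an engineer would, in place of code of your own. Each camera call takes 0.05 s, during which the arm holds its last target. There are 200 camera calls.

## Task

Close the four vent flaps in the lid of the soap curing box by running your fingertips along the row, close over the lid, in one light stroke: start at the end where pushing along the row folds the flaps down over their vents, and shut them one after another without lifting away in between. All four must end up lying shut. Leave the soap bars, the jar and the brush where they are.

Things in the scene. Friction and masses are not known exactly. Their poses are not given: they have to be found in the camera images.
- curing_box: Wooden curing box, fixed, 200 (x) x 360 (y) x 100 mm high; origin under its centre. Its flat lid (100 mm up) has four vents in a row along its y axis at x = 0. Each has a wooden flap 60 mm wide (x), 50 mm long (y), 5 mm thick, hinged on the vent's -y edge; hinges at y = -118, -54, 10, 74 mm, at lid height. Shut flaps are flush with the lid.
- row_start (a point): Point on the lid's top surface on the row's centre line, 35 mm before the hinge of the first flap (bare lid, room to put the fingertips down): box position (0, -153, 100) mm. Box axes.
- row_end (a point): Point on the lid's top surface on the centre line at the far edge of the fourth vent, box position (0, 124, 100) mm; 56 mm of bare lid follows. Box axes. The row runs from row_start to row_end.
- flap1 (a joint): Hinge of flap 1, counted from row_start. 0 = shut, flush with the lid; 1.57 = upright; stop at 1.9 (leaning back to row_start). Starts between 1.25 and 1.8. Pushing its upper edge towards row_end closes it. Slight hinge friction (0.013 N m): it stays at any angle it is left at, no spring; a few newtons of fingertip push move it.
- flap2 (a joint): Hinge of flap 2, counted from row_start. 0 = shut, flush with the lid; 1.57 = upright; stop at 1.9 (leaning back to row_start). Starts between 1.25 and 1.8. Pushing its upper edge towards row_end closes it. Slight hinge friction (0.013 N m): it stays at any angle it is left at, no spring; a few newtons of fingertip push move it.
- flap3 (a joint): Hinge of flap 3, counted from row_start. 0 = shut, flush with the lid; 1.57 = upright; stop at 1.9 (leaning back to row_start). Starts between 1.25 and 1.8. Pushing its upper edge towards row_end closes it. Slight hinge friction (0.013 N m): it stays at any angle it is left at, no spring; a few newtons of fingertip push move it.
- flap4 (a joint): Hinge of flap 4, counted from row_start. 0 = shut, flush with the lid; 1.57 = upright; stop at 1.9 (leaning back to row_start). Starts between 1.25 and 1.8. Pushing its upper edge towards row_end closes it. Slight hinge friction (0.013 N m): it stays at any angle it is left at, no spring; a few newtons of fingertip push move it.
- flap1_edge (a point): Middle of the free edge of flap 1, 50 mm from its hinge.
- flap2_edge (a point): Middle of the free edge of flap 2, 50 mm from its hinge.
- flap3_edge (a point): Middle of the free edge of flap 3, 50 mm from its hinge.
- flap4_edge (a point): Middle of the free edge of flap 4, 50 mm from its hinge.
- soap_a: Loose bar of soap, 50 x 75 x 26 mm, 110 g, lying on the box lid beside the row, on the +x side; origin under its centre. Leave alone.
- soap_b: Loose bar of soap, 50 x 75 x 26 mm, 110 g, lying on the box lid beside the row, on the -x side; origin under its centre. Leave alone.
- oil_jar: Glass jar with metal cap, 68 mm across, 110 mm high, on the table; origin under its centre. Leave alone.
- brush: Wooden block brush, 150 x 45 x 38 mm, on the table; origin under its centre. Leave alone.

How it is judged:
On the way, in this order (a step that is already met when the one before it is completed fails the run):
1. flap 1, counted from row_start, is shut (within 0.15 rad) (value of joint flap1 below 0.15 rad), for 0.1 s.
2. flap 2, counted from row_start, is shut (within 0.15 rad) (value of joint flap2 below 0.15 rad), for 0.1 s.
3. flap 3, counted from row_start, is shut (within 0.15 rad) (value of joint flap3 below 0.15 rad), for 0.1 s.
4. flap 4, counted from row_start, is shut (within 0.15 rad) (value of joint flap4 below 0.15 rad), for 0.1 s.
At the end, for the whole second after the job is handed in: all four flaps lie shut, each within 0.15 rad (free edge less than 7.5 mm proud of the lid); soap bars, jar and brush within 10 mm of where they were (value of joint each of flap1, flap2, flap3, flap4 below 0.15 rad and distance of each of soap_a, soap_b, oil_jar, brush from where it was at the start of the episode below 0.01 m); the robot touches nothing.
It fails at once if the fingertips lift away from the row part-way: TCP more than 75 mm above the lid while the first flap is shut and the last still stands open (above 0.5 rad) (value of joint flap1 below 0.15 rad and value of joint flap4 above 0.5 rad and z of the grasp point in the frame of curing_box above 0.175 m).
It fails at once if the box or a flap is pressed or squeezed harder than 30 N (contact force between the arm and curing_box above 30 N).
It fails at once if the box or a flap is pressed or squeezed by the fingers harder than 30 N (contact force between the fingers and curing_box above 30 N).
It fails at once if a soap bar, the jar or the brush is lifted or shifted by more than 10 mm (distance of any of soap_a, soap_b, oil_jar, brush from where it was at the start of the episode above 0.01 m).
It also fails if it takes over 42 s, if anything falls off the work surface, if the arm or the gripper's body presses on something with over 40 N, if the wrist force passes 120 N, or if a joint passes its speed limit or range.

## Working session

There is one attempt and no reset: what is moved stays moved. The work goes in short steps, Python scripts to look and compute and a tool call to move; the robot and the scene stay as the last step left them, time stands still between calls to the robot, and variables do not carry over. Pictures are saved under pics/ and viewed, at most 10 in all, crops included, and the job is handed in when it is done.

Besides the shell and the picture viewer there is one more tool, called as name(argument=value, ...) on one line, values as JSON. play_rows: Moves the arm, as the interface text tells. Its arguments: {"type":"object","properties":{"increments":{"type":"string"},"grip_force":{"type":"number"}},"required":["increments"]}

```bash
mkdir -p pics; cat > h.py <<'E'
import numpy as np, cv2
from cell import arm, vision, job, cut_out
def cloud(p):
    z=p["z_map"]; h,w=z.shape
    v,u=np.mgrid[0:h,0:w]
    n=cv2.undistortPoints(np.stack([u,v],-1).reshape(-1,1,2).astype(np.float64),np.array(p["mtx"]),np.array(p["distortion"])).reshape(h,w,2)
    c=np.stack([n[...,0]*z,-n[...,1]*z,-z,np.ones_like(z)],-1)
    W=(c@np.array(p["cam_to_world"]).T)[...,:3]
    W[z==0]=np.nan
    return W
E
python3 - <<'E'
from h import *
ps={}
for n in ("scene","top"):
    p=vision.get_image(n); cv2.imwrite(f"pics/{n}0.png",p["frame"][...,::-1]); W=cloud(p)
    np.save(n+".npy",W)
    for q in ("curing_box","flap1","flap1_edge","soap_a","oil_jar","brush","row_start"):
        try:
            for d in cut_out(q,p)[:4]:
                m=d["mask"]; print(n,q,round(d["confidence"],2),d["point"],m.sum(),np.round(np.nanmedian(W[m],0),3),np.round(np.nanpercentile(W[m],[2,98],axis=0),3).tolist())
        except Exception as e: print(n,q,e)
s=arm.observe(); print(s["clock"],s["position"],s["ee_rot"],s["width"])
E
```

```text
scene curing_box 0.85 [207.7, 234.8] 7297 [ 0.641 -0.072  0.098] [[0.476, -0.229, 0.006], [0.706, 0.133, 0.142]]
scene flap1 0.49 [175.5, 261.6] 147 [0.569 0.031 0.129] [[0.54, 0.024, 0.103], [0.596, 0.039, 0.152]]
scene flap1 0.48 [196.8, 204.6] 87 [ 0.602 -0.164  0.135] [[0.548, -0.17, 0.101], [0.632, -0.155, 0.153]]
scene flap1 0.42 [185.0, 241.2] 115 [ 0.582 -0.037  0.131] [[0.551, -0.043, 0.103], [0.608, -0.029, 0.154]]
scene flap1_edge 0.49 [196.2, 205.6] 109 [ 0.6   -0.163  0.127] [[0.526, -0.17, 0.093], [0.631, -0.146, 0.153]]
scene soap_a 0.73 [193.5, 266.7] 391 [0.653 0.023 0.125] [[0.62, -0.011, 0.103], [0.671, 0.063, 0.13]]
scene soap_a 0.62 [167.9, 245.0] 298 [ 0.513 -0.008  0.126] [[0.482, -0.045, 0.107], [0.53, 0.025, 0.131]]
scene soap_a 0.18 [181.5, 243.3] 92 [ 0.586 -0.036  0.131] [[0.558, -0.042, 0.104], [0.608, -0.029, 0.154]]
scene oil_jar 0.63 [158.3, 359.4] 568 [0.52  0.409 0.072] [[0.481, 0.388, 0.011], [0.533, 0.442, 0.115]]
scene brush 0.59 [224.5, 123.1] 599 [ 0.551 -0.413  0.037] [[0.47, -0.44, 0.001], [0.61, -0.389, 0.043]]
scene row_start 0.73 [208.7, 23
[... 642 characters left out ...]
0.596 -0.163  0.136] [[0.568, -0.171, 0.106], [0.624, -0.156, 0.153]]
top soap_a 0.91 [222.7, 252.1] 459 [ 0.499 -0.008  0.126] [[0.474, -0.044, 0.101], [0.524, 0.03, 0.13]]
top soap_a 0.71 [177.9, 237.0] 387 [0.633 0.023 0.127] [[0.608, -0.011, 0.116], [0.661, 0.057, 0.131]]
top oil_jar 0.72 [239.5, 111.2] 647 [0.491 0.408 0.106] [[0.464, 0.387, 0.0], [0.523, 0.483, 0.114]]
top brush 0.84 [205.3, 375.5] 720 [ 0.533 -0.409  0.039] [[0.463, -0.435, 0.004], [0.603, -0.39, 0.043]]
top row_start 0.84 [202.1, 266.3] 7307 [ 0.575 -0.066  0.1  ] [[0.462, -0.223, 0.013], [0.684, 0.126, 0.147]]
0.8 [ 0.21358066 -0.5873932   0.24555822] [3.09389680e+00 5.44934441e-01 3.23165294e-05] 1.0000521419402464
```

```bash
python3 - <<'E'
from h import *
W=np.load("top.npy"); im=cv2.imread("pics/top0.png")
x,y,z=W[...,0],W[...,1],W[...,2]
reg=(x>.4)&(x<.75)&(y>-.32)&(y<.22)
lid=reg&(z>.085)&(z<.165)
r=cv2.minAreaRect(W[lid][:,:2].astype(np.float32)*1000); print(r, cv2.boxPoints(r))
l2=reg&(abs(z-.1)<.006); r2=cv2.minAreaRect(W[l2][:,:2].astype(np.float32)*1000); print(r2, np.median(z[l2]))
up=reg&(z>.11)&(z<.17)
n,L,st,c=cv2.connectedComponentsWithStats(up.astype(np.uint8))
for i in range(1,n):
    if st[i,4]>15:
        P=W[L==i]; print(st[i].tolist(),np.round(P.min(0),3),np.round(P.max(0),3),np.round(np.median(P,0),3), "top",np.round(np.median(P[P[:,2]>P[:,2].max()-.006],0),3))
cv2.imwrite("pics/a.png",cv2.resize(im[130:270,180:360],None,fx=4,fy=4,interpolation=cv2.INTER_CUBIC))
s=cv2.imread("pics/scene0.png"); cv2.imwrite("pics/b.png",cv2.resize(s[120:290,140:320],None,fx=3.5,fy=3.5,interpolation=cv2.INTER_CUBIC))
E
```

```text
((624.0221557617188, -11.12872314453125), (311.29327392578125, 416.5546875), 9.671528816223145) [[ 435.59723  168.03984]
 [ 505.5782  -242.5944 ]
 [ 812.4471  -190.29729]
 [ 742.4661   220.33696]]
((624.0221557617188, -11.12872314453125), (311.29327392578125, 416.5546875), 9.671528816223145) 0.10095772433412709
[223, 169, 28, 23, 428] [ 0.605 -0.015  0.11 ] [0.667 0.065 0.133] [0.634 0.025 0.126] top [0.635 0.027 0.128]
[296, 175, 11, 23, 119] [ 0.567 -0.172  0.11 ] [ 0.627 -0.154  0.155] [ 0.596 -0.164  0.139] top [ 0.596 -0.166  0.151]
[277, 180, 11, 23, 132] [ 0.556 -0.115  0.112] [ 0.617 -0.094  0.153] [ 0.585 -0.104  0.138] top [ 0.588 -0.108  0.15 ]
[256, 186, 8, 23, 84] [ 0.545 -0.046  0.11 ] [ 0.604 -0.03   0.153] [ 0.573 -0.038  0.144] top [ 0.573 -0.039  0.15 ]
[233, 193, 8, 21, 58] [0.534 0.022 0.11 ] [0.592 0.038 0.154] [0.563 0.03  0.149] top [0.563 0.032 0.151]
[238, 214, 28, 22, 451] [ 0.471 -0.047  0.11 ] [0.528 0.03  0.132] [ 0.498 -0.008  0.127] top [ 0.5   -0.009  0.128]
```

View pics/a.png

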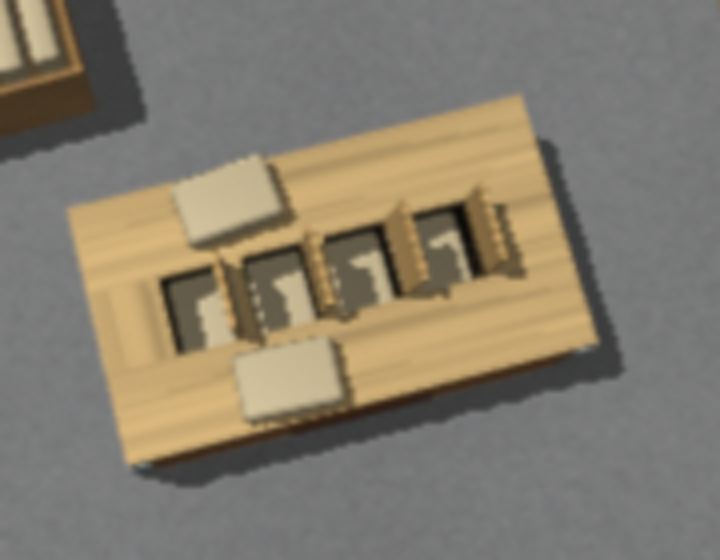

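View pics/b.png

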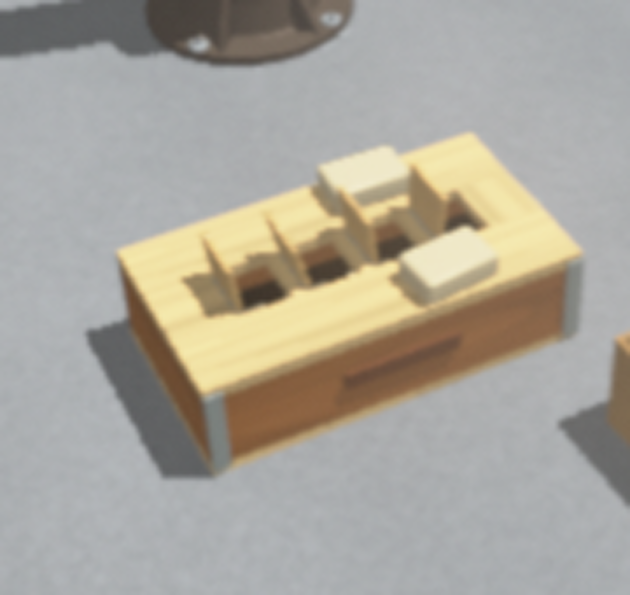

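```bash
python3 - <<'E'
from h import *
W=np.load("top.npy"); x,y,z=W[...,0],W[...,1],W[...,2]
reg=(x>.4)&(x<.75)&(y>-.32)&(y<.22)&(abs(z-.1)<.006)
n,L,st,c=cv2.connectedComponentsWithStats(reg.astype(np.uint8)); i=1+st[1:,4].argmax()
r=cv2.minAreaRect(W[L==i][:,:2].astype(np.float32)*1000); print(r)
a=np.radians(9.7); ex=np.array([np.cos(a),np.sin(a)]); ey=np.array([-ex[1],ex[0]])
P=W[reg][:,:2]
# flap-based: coordinates along ey / ex for tops and lower ends
for b in [(.596,-.164),(.585,-.104),(.573,-.038),(.563,.030)]: print(np.array(b)@ex,np.array(b)@ey)
C=np.array(r[0])/1000; print("C",C,C@ex,C@ey)
for k in (-153,124): print(k,C+ey*k/1000)
E
```

```text
((576.7152099609375, -47.633026123046875), (205.7587890625, 360.4787902832031), 9.671526908874512)
0.5598470093282962 -0.2620750391513135
0.559113633942219 -0.20107944783076726
0.558405491364443 -0.1340011463161229
0.5600057344839746 -0.06528841662243083
C [ 0.57671521 -0.04763303] 0.560444524116527 -0.14412242700470584
-153 [ 0.60249409 -0.19844566]
124 [0.55582253 0.0745942 ]
```

play_rows(increments="0 0 0 -7 -1;0 0 0 -7 -1;0 0 0 -7 -1;0 0 0 -7 -1;0 0 0 -7 -1", grip_force=5)

```text
clock: 1.22
position: [0.2136, -0.5874, 0.2456]
ee_rot: [2.782, 1.458, -0.0]
force: [-0.8, 0.4, 0.2]
width: 0.685
gripper_force: 0.0
```

play_rows(increments="0 0 0 -7 -1;0 0 0 -7 -1;0 0 0 -7 -1;0 0 0 -7 -1;0 0 0 -7 -1")

```text
clock: 1.63
position: [0.2135, -0.5874, 0.2456]
ee_rot: [2.215, 2.227, -0.0]
force: [1.5, -1.2, 0.0]
width: 0.326
gripper_force: 0.0
```

play_rows(increments="0 0 0 -7 -1;0 0 0 -2.7 -1;0 0 0 0 -1;0 0 0 0 -1")

```text
clock: 1.97
position: [0.2134, -0.5874, 0.2455]
ee_rot: [2.029, 2.399, 0.0]
force: [-0.2, -0.5, -0.1]
width: 0.041
gripper_force: 0.0
```

play_rows(increments="1.59 2.25 0 0 -1;1.59 2.25 0 0 -1;1.59 2.25 0 0 -1;1.59 2.25 0 0 -1;1.59 2.25 0 0 -1")

```text
clock: 2.38
position: [0.3119, -0.4891, 0.2457]
ee_rot: [2.029, 2.398, -0.0]
force: [0.8, -1.3, -0.6]
width: 0.008
gripper_force: 0.0
```

play_rows(increments="1.59 2.25 0 0 -1;1.59 2.25 0 0 -1;1.59 2.25 0 0 -1;1.59 2.25 0 0 -1;1.59 2.25 0 0 -1")

```text
clock: 2.8
position: [0.4095, -0.3918, 0.2457]
ee_rot: [2.029, 2.398, -0.0]
force: [0.6, -0.1, 0.5]
width: 0.001
gripper_force: 0.0
```

play_rows(increments="1.59 2.25 0 0 -1;1.59 2.25 0 0 -1;1.59 2.25 0 0 -1;1.59 2.25 0 0 -1;1.59 2.25 0 0 -1")

```text
clock: 3.22
position: [0.507, -0.2945, 0.2457]
ee_rot: [2.029, 2.398, -0.0]
force: [0.4, -0.1, 0.6]
width: 0.004
gripper_force: 0.0
```

play_rows(increments="1.59 2.25 0 0 -1;1.59 2.25 0 0 -1;1.59 2.25 0 0 -1;1.59 2.25 0 0 -1;1.59 2.25 0 0 -1")

```text
clock: 3.63
position: [0.6046, -0.1972, 0.2456]
ee_rot: [2.029, 2.398, -0.0]
force: [1.2, 0.3, 0.1]
width: 0.003
gripper_force: 0.0
```

play_rows(increments="0 0 0 0 -1;0 0 0 0 -1")

```text
clock: 3.8
position: [0.6047, -0.1961, 0.2453]
ee_rot: [-2.024, -2.402, -0.001]
force: [-0.0, -1.6, 0.5]
width: 0.005
gripper_force: 0.0
```

play_rows(increments="-0.3 -0.3 2 0 -1;0 0 2 0 -1;0 0 2 0 -1;0 0 2 0 -1;0 0 2 0 -1")

```text
clock: 4.22
position: [0.6003, -0.2034, 0.1447]
ee_rot: [2.03, 2.397, -0.002]
force: [0.2, -0.8, -0.8]
width: 0.003
gripper_force: 0.0
```

play_rows(increments="0 0 1 0 -1;0 0 0.5 0 -1;0 0 0 0 -1;0 0 0 0 -1")

```text
clock: 4.55
position: [0.6015, -0.2022, 0.1313]
ee_rot: [2.027, 2.399, 0.0]
force: [-0.2, -0.5, 0.8]
width: 0.003
gripper_force: 0.0
```

```bash
python3 - <<'E'
from h import *
s=arm.observe(); print(s["position"],s["force"])
p=vision.get_image("scene"); f=p["frame"][...,::-1]; cv2.imwrite("pics/c.png",cv2.resize(f[90:290,120:340],None,fx=3,fy=3,interpolation=cv2.INTER_CUBIC))
E
```

```text
[ 0.60152391 -0.20217567  0.13131516] [-0.16639903 -0.53104018  0.77733811]
```

View pics/c.png

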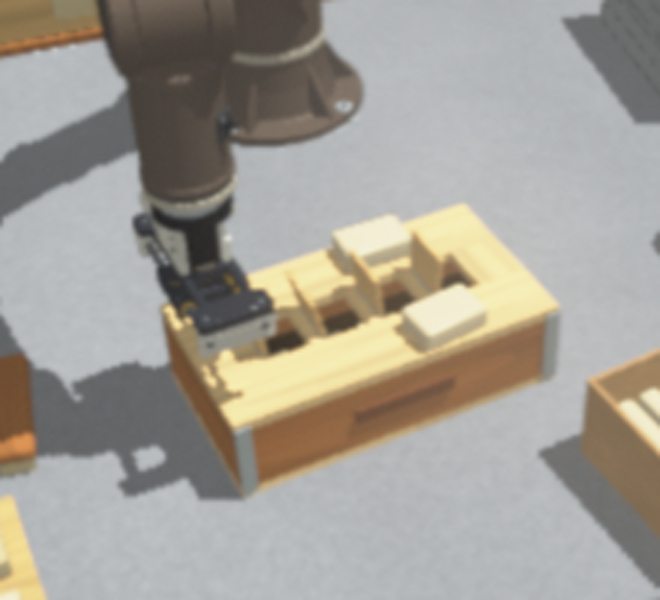

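The picture shows the closed fingers over the bare lid (pixel ~225,370) just before flap 1, with all the flaps still upright.

play_rows(increments="0 0 0.3 0 -1;0 0 0.3 0 -1;0 0 0 0 -1;0 0 0 0 -1;0 0 0 0 -1")

```text
clock: 5.02
position: [0.6013, -0.2017, 0.1246]
ee_rot: [2.026, 2.401, 0.0]
force: [0.3, -0.8, 0.5]
width: 0.001
gripper_force: 0.0
```

play_rows(increments="0 0 0.2 0 -1;0 0 0 0 -1;0 0 0 0 -1")

```text
clock: 5.27
position: [0.6012, -0.2017, 0.1224]
ee_rot: [-2.026, -2.401, 0.0]
force: [0.1, 0.4, -0.0]
width: 0.004
gripper_force: 0.0
```

play_rows(increments="0.6 0 0 0 -1;0.6 0 0 0 -1;0.6 0 0 0 -1;0.6 0 0 0 -1;0.6 0 0 0 -1")

```text
clock: 5.68
position: [0.5962, -0.1715, 0.1227]
ee_rot: [2.025, 2.401, -0.0]
force: [0.7, -6.1, -2.4]
width: 0.011
gripper_force: 3.1
```

play_rows(increments="0.6 0 0 0 -1;0.6 0 0 0 -1;0.6 0 0 0 -1;0.6 0 0 0 -1;0.6 0 0 0 -1")

```text
clock: 6.1
position: [0.591, -0.1414, 0.1225]
ee_rot: [-2.025, -2.401, -0.0]
force: [0.5, -0.4, 0.2]
width: 0.008
gripper_force: 0.1
```

Force is light, so I continue.

play_rows(increments="0.6 0 0 0 -1;0.6 0 0 0 -1;0.6 0 0 0 -1;0.6 0 0 0 -1;0.6 0 0 0 -1")

```text
clock: 6.52
position: [0.586, -0.1124, 0.1225]
ee_rot: [2.026, 2.401, -0.0]
force: [0.9, 0.7, -0.1]
width: 0.003
gripper_force: 0.2
```

```bash
python3 - <<'E'
from h import *
s=arm.observe(); print(s["position"],s["force"])
p=vision.get_image("scene"); f=p["frame"][...,::-1]; cv2.imwrite("pics/d.png",cv2.resize(f[90:290,120:340],None,fx=3,fy=3,interpolation=cv2.INTER_CUBIC))
E
```

```text
[ 0.58602414 -0.11242436  0.12253773] [ 0.94161827  0.71564592 -0.12679775]
```

View pics/d.png

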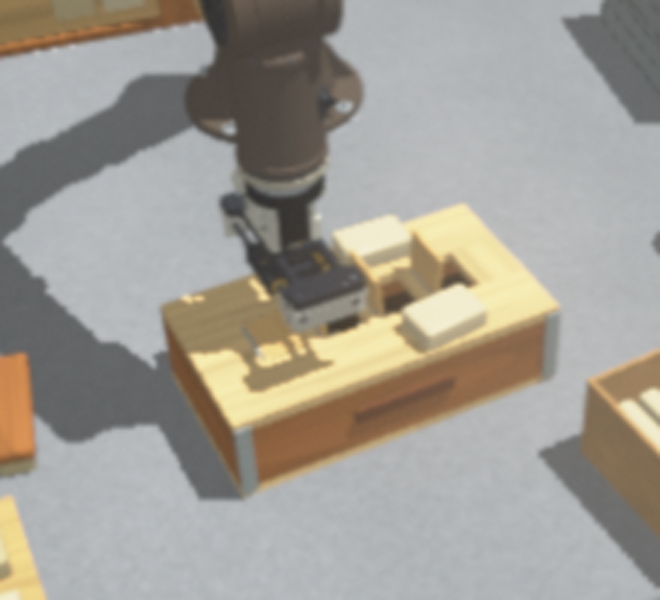

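```bash
python3 - <<'E'
from h import *
a=np.radians(9.67); ex=np.array([np.cos(a),np.sin(a)]); ey=np.array([-ex[1],ex[0]])
for n in ("scene","top"):
    W=cloud(vision.get_image(n)); d=W[...,:2]-np.array([.5767,-.0476]); u=d@ex; v=d@ey
    for lo in range(-140,-50,8):
        m=(abs(u)<.026)&(v>lo/1e3)&(v<lo/1e3+.008)&(W[...,2]<.118)
        print(n,lo,m.sum(),np.round(np.percentile(W[m][:,2],[10,50,90]),3) if m.any() else "")
E
```

```text
scene -140 48 [-0.751  0.099  0.103]
scene -132 56 [-0.752  0.098  0.103]
scene -124 50 [-0.751  0.1    0.103]
scene -116 48 [-0.754  0.099  0.103]
scene -108 50 [-0.751  0.1    0.104]
scene -100 47 [-0.752  0.101  0.104]
scene -92 52 [-0.752  0.102  0.105]
scene -84 54 [-0.753  0.101  0.105]
scene -76 48 [-0.753  0.102  0.11 ]
scene -68 25 [-0.753 -0.746  0.101]
scene -60 33 [-0.754 -0.747  0.103]
scene -52 20 [-0.753 -0.749 -0.742]
top -140 0 
top -132 0 
top -124 0 
top -116 0 
top -108 0 
top -100 0 
top -92 0 
top -84 0 
top -76 0 
top -68 0 
top -60 2 [0.017 0.018 0.018]
top -52 14 [0.038 0.042 0.044]
```

Flap 1 is down, its edge only about 3 mm proud. I go on, 1 mm lower.

play_rows(increments="0.6 0 0.1 0 -1;0.6 0 0 0 -1;0.6 0 0 0 -1;0.6 0 0 0 -1;0.6 0 0 0 -1")

```text
clock: 7.08
position: [0.5809, -0.0826, 0.1215]
ee_rot: [-2.026, -2.401, -0.0]
force: [0.5, -0.5, 0.0]
width: 0.007
gripper_force: 0.2
```

play_rows(increments="0.6 0 0 0 -1;0.6 0 0 0 -1;0.6 0 0 0 -1;0.6 0 0 0 -1;0.6 0 0 0 -1")

```text
clock: 7.5
position: [0.5759, -0.0531, 0.1215]
ee_rot: [-2.026, -2.401, 0.0]
force: [-0.1, -0.2, 0.8]
width: 0.005
gripper_force: 0.0
```

play_rows(increments="0.6 0 0 0 -1;0.6 0 0 0 -1;0.6 0 0 0 -1;0.6 0 0 0 -1;0.6 0 0 0 -1")

```text
clock: 7.92
position: [0.5709, -0.0235, 0.1216]
ee_rot: [-2.026, -2.401, -0.0]
force: [0.0, -0.5, 0.3]
width: 0.006
gripper_force: 0.2
```

play_rows(increments="0.6 0 0 0 -1;0.6 0 0 0 -1;0.6 0 0 0 -1;0.6 0 0 0 -1;0.6 0 0 0 -1")

```text
clock: 8.33
position: [0.5658, 0.006, 0.1215]
ee_rot: [-2.026, -2.401, 0.0]
force: [0.4, 0.6, -0.2]
width: 0.007
gripper_force: 0.1
```

play_rows(increments="0.6 0 0 0 -1;0.6 0 0 0 -1;0.6 0 0 0 -1;0.6 0 0 0 -1;0.6 0 0 0 -1")

```text
clock: 8.75
position: [0.5609, 0.0352, 0.1216]
ee_rot: [2.027, 2.4, 0.0]
force: [0.6, -0.3, 0.7]
width: 0.005
gripper_force: 0.2
```

play_rows(increments="0.6 0 0 0 -1;0.6 0 0 0 -1;0.6 0 0 0 -1;0.6 0 0 0 -1;0.6 0 0 0 -1")

```text
clock: 9.17
position: [0.5557, 0.0652, 0.1215]
ee_rot: [-2.026, -2.401, 0.0]
force: [0.5, 0.6, -0.3]
width: 0.006
gripper_force: 0.1
```

play_rows(increments="0.6 0 0 0 -1;0.6 0 0 0 -1;0.6 0 0 0 -1;0.6 0 0 0 -1;0 0 0 0 -1")

```text
clock: 9.58
position: [0.5515, 0.0899, 0.1216]
ee_rot: [-2.024, -2.402, -0.001]
force: [-0.1, 0.5, 0.2]
width: -0.001
gripper_force: 0.0
```

```bash
cat > chk.py <<'E'
from h import *
import sys
a=np.radians(9.67); ex=np.array([np.cos(a),np.sin(a)]); ey=np.array([-ex[1],ex[0]])
for n in ("scene","top"):
    p=vision.get_image(n); W=cloud(p); d=W[...,:2]-np.array([.5767,-.0476]); u=d@ex; v=d@ey
    cv2.imwrite(f"pics/{n}{sys.argv[1]}.png",cv2.resize(p["frame"][90:290,120:370,::-1],None,fx=3,fy=3,interpolation=cv2.INTER_CUBIC))
    for h in (-118,-54,10,74):
        o=[]
        for lo in (5,15,25,35,43,52):
            m=(abs(u)<.026)&(v>(h+lo)/1e3)&(v<(h+lo+8)/1e3)&(W[...,2]<.165)&(W[...,2]>.02); o.append(round(float(np.median(W[m][:,2])),3) if m.any() else None)
        print(n,h,o)
    for q in ("soap_a","oil_jar","brush"):
        for c in cut_out(q,p)[:2]: print(q,round(c["confidence"],2),np.round(np.nanmedian(W[c["mask"]],0),3))
E
python3 chk.py 1
```

```text
scene -118 [0.101, 0.102, 0.101, 0.102, 0.103, 0.101]
scene -54 [0.101, 0.101, 0.103, 0.102, 0.103, 0.101]
scene 10 [0.102, 0.102, 0.102, 0.103, 0.103, 0.101]
scene 74 [0.102, 0.102, 0.103, 0.102, 0.103, 0.121]
soap_a 0.93 [ 0.516 -0.008  0.125]
oil_jar 0.86 [0.519 0.409 0.073]
brush 0.92 [ 0.562 -0.413  0.038]
top -118 [0.101, 0.102, 0.102, 0.103, 0.103, 0.101]
top -54 [0.101, 0.101, 0.102, 0.102, 0.102, 0.102]
top 10 [0.102, 0.102, 0.102, None, None, None]
top 74 [None, None, None, None, None, None]
soap_a 0.59 [0.641 0.009 0.126]
soap_a 0.57 [ 0.583 -0.077  0.102]
oil_jar 0.56 [0.492 0.405 0.108]
brush 0.4 [ 0.59  -0.129  0.101]
```

View pics/scene1.png

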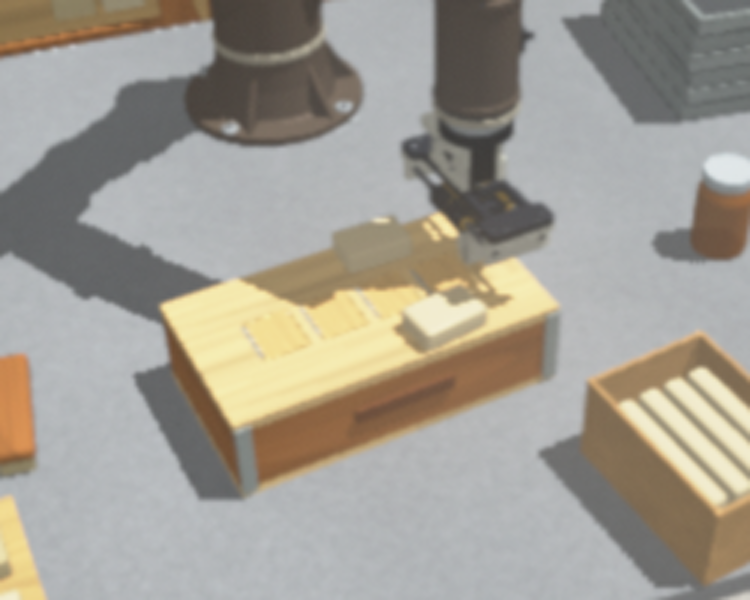

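The picture shows all four flaps lying shut (pixels ~(280,335) to (430,285)), the soaps in place, and the fingers on the bare lid past flap 4. I lift clear.

play_rows(increments="0 0 -1 0 -1;0 0 -2 0 -1;0 0 -2 0 -1;0 0 -2 0 -1;0 0 -2 0 -1")

```text
clock: 10.4
position: [0.5517, 0.0881, 0.2133]
ee_rot: [2.026, 2.401, 0.0]
force: [1.3, 0.3, -0.3]
width: 0.005
gripper_force: 0.0
```

play_rows(increments="0 0 0 0 -1;0 0 0 0 -1;0 0 0 0 -1")

```text
clock: 10.65
position: [0.5516, 0.0879, 0.2116]
ee_rot: [2.026, 2.401, -0.0]
force: [-1.0, 0.1, -0.0]
width: 0.007
gripper_force: 0.0
```

```bash
python3 chk.py 2 | grep -v '^[sob].*a_' ; python3 -c "
from cell import job; print(job.sign_off())"
```

```text
scene -118 [0.101, 0.102, 0.102, 0.103, 0.103, 0.101]
scene -54 [0.101, 0.102, 0.102, 0.103, 0.103, 0.101]
scene 10 [0.101, 0.102, 0.102, 0.104, 0.103, 0.102]
scene 74 [0.102, 0.101, 0.102, 0.103, 0.103, 0.101]
soap_a 0.69 [0.649 0.025 0.125]
oil_jar 0.6 [0.519 0.409 0.076]
brush 0.95 [ 0.558 -0.413  0.038]
top -118 [0.101, 0.102, 0.103, 0.102, 0.103, 0.101]
top -54 [0.101, 0.102, 0.102, 0.102, 0.103, 0.101]
top 10 [0.101, 0.101, 0.102, None, None, None]
top 74 [None, None, None, None, None, None]
soap_a 0.71 [0.639 0.006 0.126]
oil_jar 0.62 [0.493 0.406 0.107]
brush 0.85 [ 0.529 -0.409  0.039]
the job is handed in; nothing more can be done
None
```

I shut all four flaps in order in one light stroke (free edges measured about 2–3 mm proud of the lid); the soap bars, jar and brush look unmoved, and the job is handed in, though sign-off returned no verdict.

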